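Open the push-and-turn jar

TASK

Open the taller of the two metal jars: press its black safety cap down against the spring, keep it down while you turn it anticlockwise (seen from above) about 65 degrees to unlock it, and lift it off. Stand the cap upright in the middle of the wood block and let go. Leave the squat jar's cap alone.

Things in the scene. Friction and masses are not known exactly. Their poses are not given: they have to be found in the camera images.
- tall_cap_grip (a point): Taller jar's cap, loose, 120 g: black, ribbed, 65 mm across, 25 high; on its flat top an upright bar 52 long (x), 14 wide (y), 28 high. Point on the cap's axis, 8 mm below the bar's top, 20 above the flat top, 45 above the lower rim. z up. Locked as found; spring force about 4 N at rest, 7 N pressed 4 mm, 10 N at 8 mm (hard stop).
- tall_jar: Taller jar, bare metal, paper band, fixed; foot 96 mm across, body 72, neck rim 130 up, bar top 170 up. Origin: centre of underside, z up. Locked, the cap's bar lies along x, its point 162 up. Press cap 4 mm or more (6 is good), hold down, turn anticlockwise from above (+z); it lifts straight off at 45 to 85 degrees from locked (65 best; stop past 90).
- block_top (a point): Centre of the top face of the loose plain wood block on the bench, 108 mm (x) by 90 mm (y) by 50 mm high, 0.4 kg. z up.
- squat_cap_grip (a point): The same kind of cap, same point and axes, on the squat jar (fixed, foot 100 mm across, body 76, neck rim 85 up, bar top 125 up). To be left alone.
Not all that is in view belongs to the job. Leave any orange look-alike of the part that bears tall_cap_grip alone.

How it is judged:
By the outcome, as a careful person would: the job done as asked, in the order asked, and still so for the second after the job is handed in, with the robot touching nothing.
It also fails if it takes over 40 s, if anything falls off the work surface, if the arm or the gripper's body presses on something with over 40 N, if the wrist force passes 120 N, or if a joint passes its speed limit or range.

ROBOT

A 6-joint arm with a two-finger parallel gripper is mounted at the origin on a cart in front of the work surface, level with it; the furniture and walls round the work are solid. World frame = base frame: x ahead of the robot, y to its left, z up, the work surface at z = 0. Lengths are in m, angles in rad, forces in N, time in s.
With the tool pointing down it reaches from about 0.35 to 0.775 m from the base axis. Payload 7.3 kg.
Tool frame: the origin (TCP) lies on the centre line of the jaws, within the pads' length; the fingertips stand 17 mm ahead of it and the grasp point (between the pads) lies 2 mm behind it (robot.tcp_to_tips is the distance from the TCP to the fingertips, in m); z points along the fingers, y is the line along which they close (so a half turn about z gives the same grasp; the last joint's range is limited). The gripper opens to 92 mm and grips with 3 to 60 N. Pads are 19 mm wide; open, the fingers measure 130 mm over their backs; the gripper's body (75 mm by 190 mm) begins 47 mm behind the grasp point.
Start: joints at [-1.425, 0.342, 1.524, -0, 1.275, -0.146], TCP at [0.151, -0.503, 0.244] pointing down, gripper open.
Joint ranges: [-2.53, 2.53], [-0.77, 2.02], [0.04, 2.7], [-1, 4.14], [0.28, 2.66], [-3.11, 3.11]. Speed limits (rad/s): [2.57, 2.57, 3.14, 3.14, 3.14, 3.14].

INTERFACE

Orientations are given as [roll, pitch, yaw] about the fixed x, y, z axes, in that order (R = Rz(yaw) Ry(pitch) Rx(roll)).
In Python, from cell import robot gives the robot as it stands. The module is installed in compiled form; this text tells all that it offers.
- The arm moves only by the tool carry_out, never from a script. Its argument "commands" is a list of rows, each a list of 3 entries, a list of its own where there are three numbers: the shift along the tool's x, y, z in m, then the turn about the tool's z in rad, then the opening, from 0 (shut) to 1 (fully open). In form: [[[dx, dy, dz], yaw, claw], ...]. A call has 1 to 20 rows; each row shifts and turns the commanded pose from where the row before left it, along the tool's axes as they then stand; what a row does not reach is not made up. A row lasts 1/8 s, in which the tool goes at most 62.5 mm and 10.7 degrees, less where a joint would pass 70% of its speed; a pose out of reach is approached as far as the arm can. A call is refused whole if a number of a shift passes 0.0625 or a number of a turn 0.188, either way. A call with a gripper value outside its range is refused whole. The fingers move at their own pace and stop on an object; "newtons" is the grip in N (left out, the last holds). Time passes only in rows, so rows that do not move let the fingers close. It gives the time, the measured TCP pose, the force, the opening and the grip force at its end, in the units of the state.
- robot.observe(): the state, without advancing time (a new reading comes with each control period).
- robot.read_camera(name): name is "scene" or "top" or "wrist"; returns a dict with "pixels" (420x560x3 uint8, red, green, blue), "fx", "fy", "cx", "cy" (pixels), "view" (4x4, takes a point from world to camera coordinates); the wrist camera has in their place "T_tool_cam" (4x4, takes a point from camera to tool coordinates, whose origin is the TCP and whose axes are the flange's). Camera axes: x right, y up, looking along -z (the intrinsics and any distortion apply to the point x, -y, -z); pixel columns grow to the right and rows downward; lengths in m; the calibration is good to about 2 mm. The wrist camera is an equidistant fisheye: a pixel r from the principal point sees the ray r / f radians off the axis. A picture is of the moment at which its call begins: read the wrist's pose just before it. There is no depth.
- robot.hand_in(): hands the job in; it is judged then, once.
Trained networks look in a picture, given as the dict that the camera call returned (one of the last four; its "shot" number tells which), for a name from the list of things; names that differ only in an ending like _2 or _b are one class to them, and where a whole thing is asked for, a point or a joint stands for the part that bears it (a point fixed in the world has none). Each returns a list of dicts, best first, with "p" (0 to 1); they miss things now and then, are a little off and sometimes report something else, mostly with a low value. They report only what shows in the picture. A call takes as long as a camera call. They do not tell look-alikes from the thing itself.
- robot.find_in(picture, name): "at" ([column, row] in pixels, amid what is visible of it).
- robot.tip_of(picture, name): "at" ([column, row] in pixels: a listed point, or the origin of a listed thing).
The state is a dict: "time": time; "qpos": joint angles; "qvel": joint speeds; "joint_efforts": joint torques, N m; "tool_pos": TCP position; "tool_rot": TCP orientation; "contact_force": force on the tool from outside, world axes, zero at the start; "torque": the same for the moment, N m; "opening": finger opening in m; "grip_force": force on a finger pad.
Only numpy, scipy, OpenCV 4.12 (cv2) and the standard library are available. Lean on these libraries where they do the work, as an engineer would, in place of code of your own. Each camera call takes 0.05 s, during which the arm holds its last target. There are 200 camera calls.

## Working session

There is one attempt and no reset: what is moved stays moved. The work goes in short steps, Python scripts to look and compute and a tool call to move; the robot and the scene stay as the last step left them, time stands still between calls to the robot, and variables do not carry over. Pictures are saved under pics/ and viewed, at most 10 in all, crops included, and the job is handed in when it is done.

Besides the shell and the picture viewer there is one more tool, called after "Request:" as name([rows], argument=value, ...), one row to a line, values as JSON. carry_out: Moves the arm, as the interface text tells. Its arguments: {"type":"object","properties":{"commands":{"type":"array"},"newtons":{"type":"number"}},"required":["commands"]}

```bash
mkdir -p pics
cat > h.py <<'E'
import numpy as np, cv2
from cell import robot
from scipy.spatial.transform import Rotation as R
def ray(pic,px,st=None):
    u=(px[0]-pic["cx"])/pic["fx"]; v=(px[1]-pic["cy"])/pic["fy"]
    if "view" in pic:
        T=np.linalg.inv(np.array(pic["view"])); d=np.array([u,-v,-1.])
    else:
        r=np.hypot(u,v); s=np.sin(r)/r if r>1e-9 else 1
        d=np.array([u*s,-v*s,-np.cos(r)])
        W=np.eye(4); W[:3,:3]=R.from_euler('xyz',st["tool_rot"]).as_matrix(); W[:3,3]=st["tool_pos"]
        T=W@np.array(pic["T_tool_cam"])
    d=T[:3,:3]@d; return T[:3,3],d/np.linalg.norm(d)
def at_z(o,d,z): return o+d*(z-o[2])/d[2]
def tri(rays):
    A=sum(np.eye(3)-np.outer(d,d) for o,d in rays); b=sum((np.eye(3)-np.outer(d,d))@o for o,d in rays)
    return np.linalg.solve(A,b)
def proj(pic,p):
    c=np.array(pic["view"])@np.append(p,1); return [pic["cx"]-pic["fx"]*c[0]/c[2], pic["cy"]+pic["fy"]*c[1]/c[2]]
def save(pic,n,s=1): cv2.imwrite(n,cv2.resize(np.array(pic["pixels"])[:,:,::-1],None,fx=s,fy=s))
E
python3 - <<'E'
from h import *
np.set_printoptions(precision=3,suppress=True)
Z={'tall_cap_grip':.162,'tall_jar':0,'block_top':.05,'squat_cap_grip':.117}
ims=[]
st=robot.observe(); print({k:np.round(v,3) for k,v in st.items()})
for n in ['scene','top','wrist']:
    p=robot.read_camera(n); ims.append(np.array(p["pixels"])); save(p,f'pics/{n}0.png',1.4)
    for k in Z:
        for d in robot.tip_of(p,k)[:3]:
            o,dd=ray(p,d["at"],st); print(n,k,np.round(d["at"]),round(d["p"],2),at_z(o,dd,Z[k]))
E
```

```text
{'time': np.float64(0.0), 'qpos': array([-1.425,  0.343,  1.525,  0.   ,  1.275, -0.146]), 'qvel': array([-0.   ,  0.   , -0.001, -0.   ,  0.001,  0.001]), 'joint_efforts': array([ -0.002, -43.125, -24.422,   0.072,   0.056,  -0.   ]), 'tool_pos': array([ 0.151, -0.502,  0.243]), 'tool_rot': array([-3.14 , -0.   ,  0.292]), 'contact_force': array([-0.137,  0.491,  0.277]), 'torque': array([-0.071, -0.024,  0.014]), 'grip_force': np.float64(0.0), 'opening': np.float64(0.092)}
scene tall_cap_grip [281. 160.] 0.84 [ 0.636 -0.139  0.162]
scene tall_cap_grip [312. 274.] 0.62 [0.353 0.259 0.162]
scene tall_jar [280. 214.] 0.67 [ 0.655 -0.159  0.   ]
scene tall_jar [221. 219.] 0.41 [ 0.774 -0.058  0.   ]
scene block_top [335. 241.] 0.6 [ 0.436 -0.021  0.05 ]
scene squat_cap_grip [220. 221.] 0.66 [0.621 0.127 0.117]
top tall_cap_grip [215. 264.] 0.7 [0.414 0.091 0.162]
top tall_cap_grip [337. 144.] 0.56 [ 0.646 -0.134  0.162]
top tall_jar [330. 167.] 0.58 [ 0.635 -0.141  0.   ]
top block_top [268. 254.] 0.83 [ 0.439 -0.008  0.05 ]
top squat_cap_grip [204. 159.] 0.7 [0.621 0.125 0.117]
```

View pics/scene0.png

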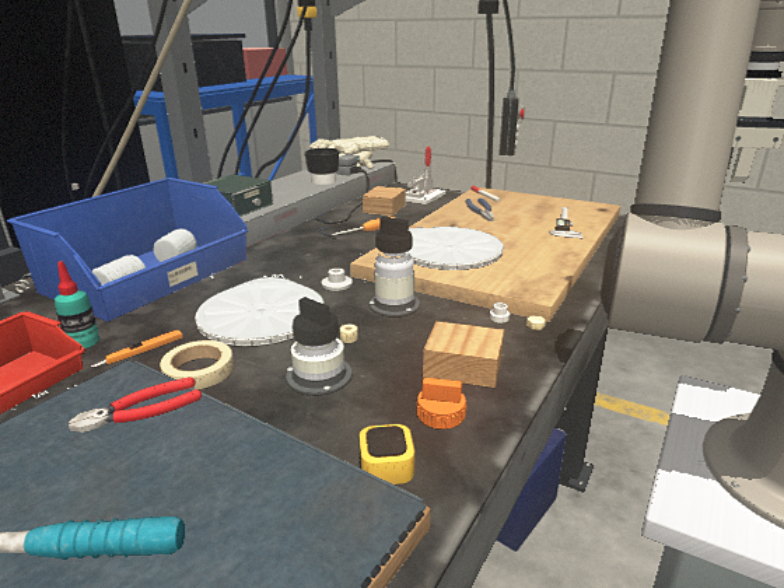

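View pics/top0.png

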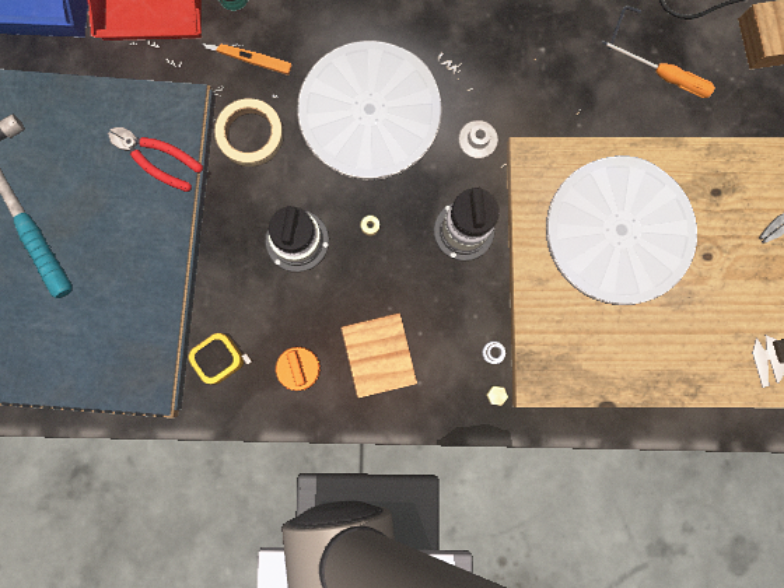

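Candidates, in scene-camera pixels:
- Tall cap at (281,160), black, on the taller jar. This is the one I want.
- Squat cap at (220,221), black, on the squat jar.
- Orange look-alike at (312,274), lying on the bench.

In the top picture these are at (337,144), (204,159) and (215,264), and the block is at (268,254). I'll check the choice in one close crop.

Run:
```python
from h import *
np.set_printoptions(precision=4,suppress=True)
s=robot.read_camera('scene');t=robot.read_camera('top')
for k,a,b in [('tall',(281,160),(337,144)),('squat',(220,221),(204,159)),('block',(335,241),(268,254))]:
    X=tri([ray(s,a),ray(t,b)]); print(k,X,proj(s,X),proj(t,X))
a=cv2.resize(np.array(s["pixels"])[140:290,195:335],None,fx=2.5,fy=2.5)
b=cv2.resize(np.array(t["pixels"])[120:270,300:420],None,fx=2.5,fy=2.5)
cv2.imwrite('pics/crop.png',np.hstack([a,b])[:,:,::-1])
```

```text
tall [ 0.6417 -0.1362  0.1625] [np.float64(278.79227225490445), np.float64(159.63389978984873)] [np.float64(338.23270725047206), np.float64(146.59858561432333)]
squat [0.6222 0.1252 0.1152] [np.float64(220.228485011464), np.float64(221.04355202142315)] [np.float64(203.8791430248134), np.float64(158.80209997049067)]
block [ 0.4347 -0.0083  0.0567] [np.float64(333.0880204087757), np.float64(240.7938459071479)] [np.float64(268.64726488668873), np.float64(255.83479310220025)]
```

View pics/crop.png

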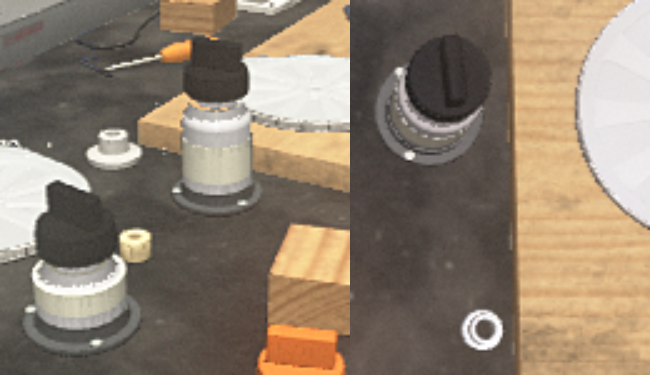

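The crop confirms the choice. The tall cap (scene (281,160), top (337,144)) sits on the taller jar with its bar roughly along x, tilted a few degrees, and triangulates to z≈0.162. Moving above it now.

Request:
carry_out([
  [[0.03, -0.011, -0.005], 0, 1],
  [[0.045, -0.016, -0.005], 0, 1],
  [[0.045, -0.016, -0.005], 0, 1],
  [[0.045, -0.016, -0.005], 0, 1],
  [[0.045, -0.016, -0.005], 0, 1],
  [[0.045, -0.016, -0.005], 0, 1],
  [[0.045, -0.016, 0], 0, 1],
  [[0.045, -0.016, 0], 0, 1],
  [[0.045, -0.016, 0], 0, 1],
  [[0.045, -0.016, 0], 0, 1],
  [[0.045, -0.016, 0], 0.1, 1],
  [[0.03, -0.014, 0], 0.1, 1],
  [[0, 0, 0], 0, 1],
  [[0, 0, 0], 0, 1],
])

```text
time: 2.6
tool_pos: [0.5878, -0.1819, 0.2735]
tool_rot: [3.141, 0.001, 0.093]
contact_force: [0.2, 0.5, 0.7]
opening: 0.0914
grip_force: 0.0
```

Run:
```python
from h import *
np.set_printoptions(precision=4,suppress=True)
st=robot.observe(); p=robot.read_camera('wrist'); save(p,'pics/w1.png',1.4)
print(st["time"],st["tool_pos"],st["tool_rot"],np.round(st["contact_force"],1))
for n,z in [('tall_cap_grip',.162),('block_top',.05)]:
  for d in robot.tip_of(p,n)[:2]: print(n,d,at_z(*ray(p,d["at"],st),z))
```

```text
2.6 [ 0.5878 -0.1819  0.2735] [3.1414 0.0008 0.0929] [0.2 0.5 0.7]
tall_cap_grip {'at': [240.5, 145.2], 'p': 0.82} [ 0.6413 -0.1424  0.162 ]
block_top {'at': [153.7, 278.1], 'p': 0.59} [ 0.443  -0.0171  0.05  ]
```

View pics/w1.png

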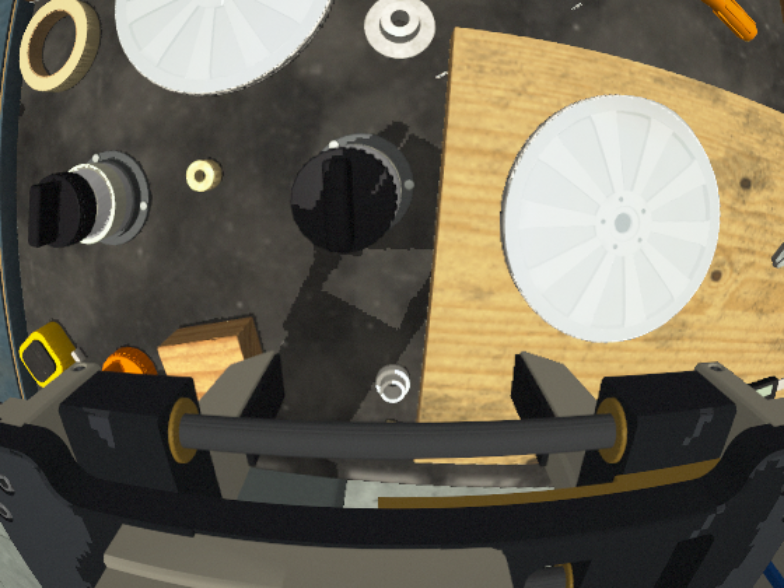

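The wrist view shows the tall cap at about (245,146) in native pixels, with its bar nearly parallel to the tool's x axis. I'll measure the bar more exactly with stretched contrast.

Run:
```python
from h import *
st=robot.observe(); p=robot.read_camera('wrist')
g=np.array(p["pixels"])[95:190,200:300].astype(float).max(2)
g=np.clip(g/60,0,1)**.6*255
im=cv2.resize(g.astype(np.uint8),None,fx=6,fy=6,interpolation=cv2.INTER_NEAREST)
cv2.imwrite('pics/w1c.png',im)
```

```text
(no output)
```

View pics/w1c.png

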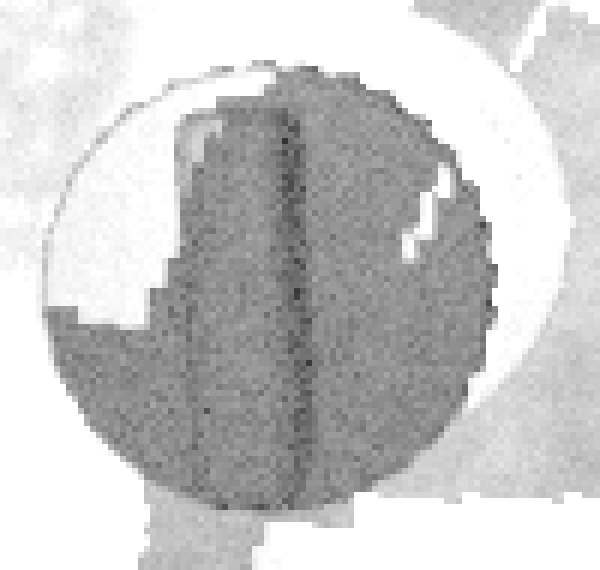

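Run:
```python
from h import *
st=robot.observe(); p=robot.read_camera('wrist')
a=at_z(*ray(p,(237.7,113.3),st),.170);b=at_z(*ray(p,(240.,179.7),st),.170)
print(a,b,(a+b)/2,np.linalg.norm(a-b),'yaw',np.arctan2(*(a-b)[1::-1]))
P=[at_z(*ray(p,q,st),.142) for q in [(207,143),(282.8,143),(245,105.8),(245,180.3)]]
print(P,(P[0]+P[1])/2,(P[2]+P[3])/2)
```

```text
[ 0.66645401 -0.14002063  0.17      ] [ 0.61530785 -0.1452359   0.17      ] [ 0.64088093 -0.14262826  0.17      ] 0.05141136931128779 yaw 0.10161687882687753
[array([ 0.63897899, -0.11127819,  0.142     ]), array([ 0.64379662, -0.1760142 ,  0.142     ]), array([ 0.67267042, -0.14179407,  0.142     ]), array([ 0.60880368, -0.14634951,  0.142     ])] [ 0.64138781 -0.1436462   0.142     ] [ 0.64073705 -0.14407179  0.142     ]
```

Request:
carry_out([
  [[0.03, -0.017, 0], -0.008, 1],
  [[0.0264, -0.017, 0], 0, 1],
  [[0, 0, 0.02], 0, 1],
  [[0, 0, 0.03], 0, 0.6],
  [[0, 0, 0.03], 0, 0.5],
  [[0, 0, 0.02], 0, 0.5],
  [[0, 0, 0.009], 0, 0.5],
  [[0, 0, 0], 0, 0.5],
  [[0, 0, 0], 0, 0.5],
], newtons=40)

```text
time: 3.98
tool_pos: [0.6417, -0.1426, 0.1659]
tool_rot: [3.141, -0.002, 0.1]
contact_force: [0.2, -0.5, 0.2]
opening: 0.0458
grip_force: 0.0
```

Run:
```python
from h import *
st=robot.observe(); print(st["tool_pos"],st["tool_rot"])
ims=[np.array(robot.read_camera(n)["pixels"]) for n in ('scene','wrist')]
cv2.imwrite('pics/g1.png',np.hstack([cv2.resize(ims[0][110:240,210:350],(400,371)),cv2.resize(ims[1],(400,371))])[:,:,::-1])
```

```text
[ 0.64173967 -0.14255269  0.16591134] [ 3.14071030e+00 -1.81989200e-03  9.97040904e-02]
```

View pics/g1.png

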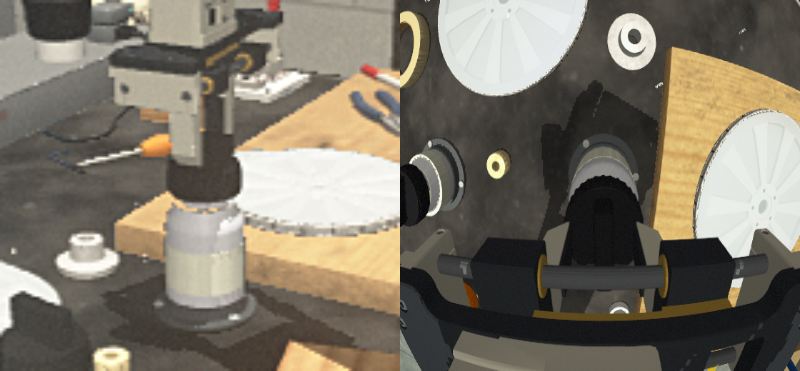

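The scene and wrist views show the fingers straddling the bar, centred just above the flat top. Lowering a little and gripping.

Request:
carry_out([
  [[0, 0, 0.004], 0, 0.5],
  [[0, 0, 0], 0, 0],
  [[0, 0, 0], 0, 0],
  [[0, 0, 0], 0, 0],
  [[0, 0, 0], 0, 0],
  [[0, 0, 0], 0, 0],
], newtons=40)

```text
time: 4.82
tool_pos: [0.6413, -0.1425, 0.1608]
tool_rot: [3.141, -0.0, 0.1]
contact_force: [1.3, -0.4, -0.7]
opening: 0.0136
grip_force: 40.0
```

Gripped, with the opening at about the 14 mm bar width. Pressing down 6 mm.

Request:
carry_out([
  [[0, 0, 0.003], 0, 0],
  [[0, 0, 0.003], 0, 0],
  [[0, 0, 0.001], 0, 0],
  [[0, 0, 0], 0, 0],
], newtons=50)

```text
time: 5.32
tool_pos: [0.6414, -0.1425, 0.1546]
tool_rot: [3.141, -0.001, 0.1]
contact_force: [-1.8, -0.9, 6.4]
opening: 0.014
grip_force: 50.0
```

Request:
carry_out([
  [[0, 0, 0.001], 0, 0],
  [[0, 0, 0], -0.1, 0],
  [[0, 0, 0], -0.12, 0],
  [[0, 0, 0], -0.12, 0],
  [[0, 0, 0], -0.12, 0],
  [[0, 0, 0], -0.12, 0],
  [[0, 0, 0], -0.12, 0],
  [[0, 0, 0], -0.12, 0],
  [[0, 0, 0], -0.12, 0],
  [[0, 0, 0], -0.12, 0],
  [[0, 0, 0], -0.07, 0],
  [[0, 0, 0], 0, 0],
  [[0, 0, 0], 0, 0],
])

```text
time: 6.95
tool_pos: [0.6419, -0.1422, 0.154]
tool_rot: [3.139, -0.0, 1.23]
contact_force: [-0.7, -0.6, 7.9]
opening: 0.0135
grip_force: 50.0
```

Turned 65° while held down. Lifting straight off now.

Request:
carry_out([
  [[0, 0, -0.006], 0, 0],
  [[0, 0, -0.008], 0, 0],
  [[0, 0, -0.012], 0, 0],
  [[0, 0, -0.02], 0, 0],
  [[0, 0, -0.03], 0, 0],
  [[0, 0, -0.02], 0, 0],
  [[0, 0, 0], 0, 0],
  [[0, 0, 0], 0, 0],
])

```text
time: 7.95
tool_pos: [0.6407, -0.1421, 0.2475]
tool_rot: [-3.14, 0.0, 1.23]
contact_force: [-0.7, -0.5, -1.5]
opening: 0.0136
grip_force: 50.0
```

Run:
```python
from h import *
st=robot.observe(); print(st["tool_pos"],st["tool_rot"],st["contact_force"])
s=robot.read_camera('scene');t=robot.read_camera('top');w=robot.read_camera('wrist')
for n,p in (('s',s),('t',t),('w',w)):
    for d in robot.tip_of(p,'block_top')[:2]: print(n,d,at_z(*ray(p,d["at"],st),.05))
a=cv2.resize(np.array(s["pixels"])[90:290,210:390],(380,422)); b=cv2.resize(np.array(t["pixels"])[215:295,230:310],(420,422),interpolation=cv2.INTER_CUBIC)
cv2.imwrite('pics/l1.png',np.hstack([a,b])[:,:,::-1])
```

```text
[ 0.64074735 -0.1421279   0.24751513] [-3.13959982e+00  7.31215349e-05  1.22976877e+00] [-0.65231962 -0.52438908 -1.52202813]
s {'at': [333.3, 237.6], 'p': 0.71} [ 0.44432828 -0.03194592  0.05      ]
t {'at': [269.9, 255.3], 'p': 0.95} [ 0.43610263 -0.010887    0.05      ]
w {'at': [88.4, 149.6], 'p': 0.96} [ 0.43943124 -0.01479346  0.05      ]
```

View pics/l1.png

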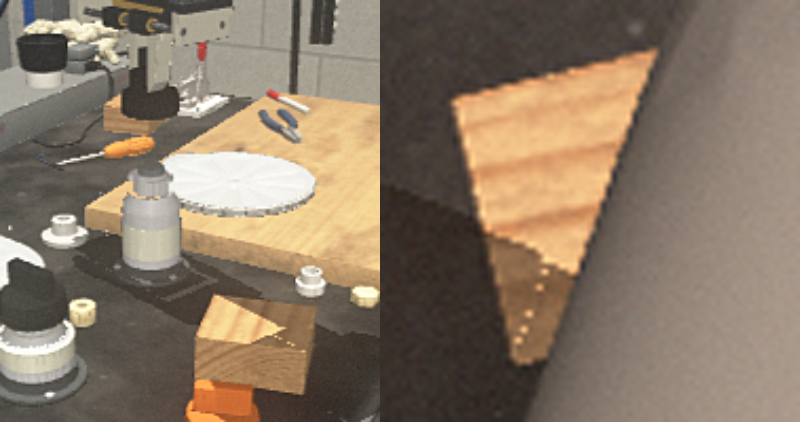

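The cap is off and held, the neck is bare, and the block is at about (0.438,-0.012). Moving short of the block for a closer wrist look.

Request:
carry_out([
  [[-0.006, -0.02, 0], 0, 0],
  [[-0.006, -0.035, 0], 0, 0],
  [[-0.006, -0.04, 0], 0, 0],
  [[-0.006, -0.04, 0.01], 0, 0],
  [[-0.006, -0.04, 0.01], 0, 0],
  [[-0.006, -0.036, 0.01], 0, 0],
  [[0, -0.02, 0.01], 0, 0],
  [[0, 0, 0], 0, 0],
  [[0, 0, 0], 0, 0],
])

```text
time: 9.38
tool_pos: [0.4127, -0.0994, 0.2093]
tool_rot: [3.14, 0.0, 1.23]
contact_force: [0.9, 0.2, -1.3]
opening: 0.0138
grip_force: 50.0
```

Run:
```python
from h import *
st=robot.observe(); print(st["tool_pos"],st["tool_rot"])
w=robot.read_camera('wrist'); save(w,'pics/w2.png',1.4)
for d in robot.tip_of(w,'block_top')[:2]: print(d,at_z(*ray(w,d["at"],st),.05))
```

```text
[ 0.41269103 -0.09942504  0.20932229] [3.13963223e+00 1.48138729e-04 1.22973950e+00]
{'at': [279.3, 105.7], 'p': 0.71} [ 0.43882682 -0.01419249  0.05      ]
```

View pics/w2.png

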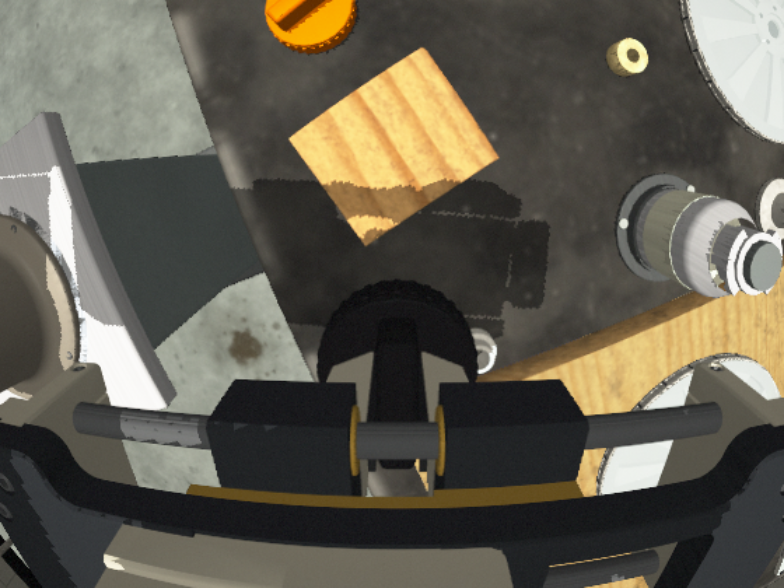

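The block top's corners average to (281,105) in native wrist pixels, which agrees with the network: (0.440,-0.0145). Moving over and down.

Request:
carry_out([
  [[0.025, -0.0007, 0], 0, 0],
  [[0.035, -0.001, 0], 0, 0],
  [[0.029, -0.001, 0.005], 0, 0],
  [[0, 0, 0.025], 0, 0],
  [[0, 0, 0.03], 0, 0],
  [[0, 0, 0.03], 0, 0],
  [[0, 0, 0.015], 0, 0],
  [[0, 0, 0.004], 0, 0],
  [[0, 0, 0], 0, 0],
  [[0, 0, 0], 0, 0],
])

```text
time: 10.72
tool_pos: [0.4394, -0.0143, 0.1004]
tool_rot: [3.14, -0.0, 1.23]
contact_force: [1.0, 0.0, -0.5]
opening: 0.0135
grip_force: 50.0
```

Request:
carry_out([
  [[0, 0, 0.002], 0, 0],
  [[0, 0, 0.002], 0, 0],
  [[0, 0, 0.001], 0, 0],
  [[0, 0, 0], 0, 0],
])

```text
time: 11.22
tool_pos: [0.4387, -0.0142, 0.0946]
tool_rot: [-3.142, 0.0, 1.23]
contact_force: [-1.0, 0.7, -0.3]
opening: 0.0137
grip_force: 50.0
```

Request:
carry_out([
  [[0, 0, 0.001], 0, 0],
  [[0, 0, 0.001], 0, 0],
  [[0, 0, 0], 0, 0],
])

```text
time: 11.6
tool_pos: [0.4388, -0.0142, 0.0937]
tool_rot: [3.141, 0.0, 1.23]
contact_force: [-2.1, 0.2, 11.0]
opening: 0.0137
grip_force: 50.0
```

Contact at the expected height. Releasing and rising.

Request:
carry_out([
  [[0, 0, -0.0008], 0, 0],
  [[0, 0, 0], 0, 0.5],
  [[0, 0, 0], 0, 0.5],
  [[0, 0, 0], 0, 0.5],
  [[0, 0, 0], 0, 0.5],
  [[0, 0, -0.015], 0, 0.5],
  [[0, 0, -0.025], 0, 0.5],
  [[0, 0, -0.04], 0, 0.5],
  [[-0.03, 0, -0.04], 0, 0.5],
  [[-0.04, 0, -0.02], 0, 0.5],
  [[-0.04, 0, 0], 0, 0.5],
  [[0, 0, 0], 0, 0.5],
  [[0, 0, 0], 0, 0.5],
])

```text
time: 13.22
tool_pos: [0.4019, -0.1175, 0.2333]
tool_rot: [-3.141, -0.0, 1.229]
contact_force: [-0.3, -0.2, 0.4]
opening: 0.0463
grip_force: 0.0
```

Run:
```python
from h import *
st=robot.observe(); print(st["time"],st["tool_pos"],st["contact_force"],st["opening"])
s=robot.read_camera('scene');w=robot.read_camera('wrist')
for d in robot.tip_of(w,'tall_cap_grip')[:3]: print(d,at_z(*ray(w,d["at"],st),.095))
a=cv2.resize(np.array(s["pixels"])[90:310,190:390],(380,422)); b=cv2.resize(np.array(w["pixels"])[0:300,130:430],(420,422))
cv2.imwrite('pics/f1.png',np.hstack([a,b])[:,:,::-1])
```

```text
13.225 [ 0.40189174 -0.11747762  0.23333034] [-0.26872058 -0.15851891  0.43666242] 0.046250335197745275
{'at': [287.4, 79.5], 'p': 0.76} [ 0.44194481 -0.01337372  0.095     ]
```

View pics/f1.png

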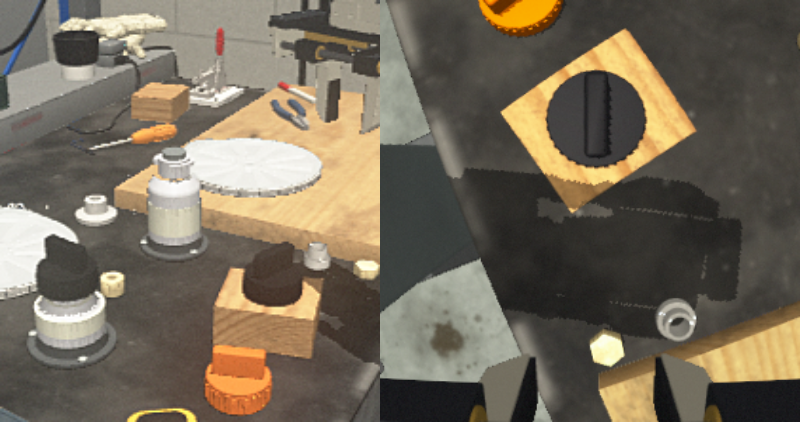

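The cap stands upright in the middle of the block, and the jar is open. The squat and orange caps haven't moved, and the gripper is clear.

```bash
python3 -c "
from cell import robot
print(robot.hand_in())"
```

```text
the job is handed in; nothing more can be done
None
```

The tall jar's cap is unlocked, lifted off and standing upright in the middle of the wood block; the squat jar's cap was left alone, and the job was handed in at about 13 s with the robot clear (no verdict was returned).

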